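# Lock the tube carousel and hold its sprung lid open at 45 degrees

### The arm

A 6-joint arm with a two-finger parallel gripper is mounted at the origin on a cart in front of the work surface, level with it; the furniture and walls round the work are solid. World frame = base frame: x ahead of the robot, y to its left, z up, the work surface at z = 0. Lengths are in m, angles in rad, forces in N, time in s.
With the tool pointing down it reaches from about 0.375 to 0.9 m from the base axis. Payload 3.1 kg.
Tool frame: the origin (TCP) lies at the centre of the arm's flange, where the gripper is bolted on; the fingertips stand 182 mm ahead of it and the grasp point (between the pads) lies 164 mm ahead of it; z points along the fingers, y is the line along which they close (so a half turn about z gives the same grasp; the last joint's range is limited). The gripper opens to 87 mm and grips with 3 to 60 N. Pads are 19 mm wide; open, the fingers measure 117 mm over their backs; the gripper's body (75 mm by 190 mm) begins 51 mm behind the grasp point.
Start: joints at [-1.333, 0.527, 1.433, -0, 1.181, -0.178], TCP at [0.252, -0.572, 0.405] pointing down, gripper open.
Joint ranges: [-3.08, 3.08], [-0.75, 2.2], [0.22, 2.44], [-1.43, 4.57], [0, 2.65], [-2.85, 2.85]. Speed limits (rad/s): [2.79, 2.79, 3.14, 3.14, 3.14, 3.14].

### API

Orientations are given as a unit quaternion [x, y, z, w].
In Python, from rig import * gives the robot as it stands.
- The arm moves only by the tool move_arm, never from a script. Its argument "commands" is a list that holds one entry, the list of rows, each a list of 6 numbers: the shift along the tool's x, y, z in units of 40 mm (1.0 is 40 mm), then the turn, a rotation vector about the tool's x, y, z in rad. A call has 1 to 12 rows; each row is the pose to reach, as a shift and turn from the pose commanded when the call began, along the tool's axes at that moment; what a row does not reach only later rows make up. A row lasts 1/8 s, in which the tool goes at most 62.5 mm and 10.7 degrees, less where a joint would pass 70% of its speed; a pose out of reach is approached as far as the arm can. A call with a gripper value outside its range is refused whole. "claw" is the closure, from -1 (fully open) to 1 (shut), so that 0 is half open, set as the call begins (left out, the last holds). The fingers move at their own pace and stop on an object; "squeeze" is the grip in N (left out, the last holds). Time passes only in rows, so rows that repeat a pose let the fingers close. It gives the time, the measured TCP pose, the force, the opening and the grip force at its end, in the units of the state.
- get_obs(): the state, without advancing time (a new reading comes with each control period).
- camera(name): name is "scene" or "top" or "wrist"; returns a dict with "pixels" (384x512x3 uint8, blue, green, red), "range_z" (384x512 float32, m along the optical axis (not along the pixel's ray), 0 where there is no reading), "camera_matrix" (3x3 intrinsics, pixels), "extrinsics" (4x4, takes a point from world to camera coordinates). Camera axes: x right, y up, looking along -z (the intrinsics and any distortion apply to the point x, -y, -z); pixel columns grow to the right and rows downward; lengths in m; the calibration is good to about 2 mm. A picture is of the moment at which its call begins.
- hand_in(): hands the job in; it is judged then, once.
The state is a dict: "time": time; "q": joint angles; "joint_velocities": joint speeds; "joint_torque": joint torques, N m; "position": TCP position; "tool_rot": TCP orientation; "ft_force": force on the tool from outside, world axes, zero at the start; "moment": the same for the moment, N m; "grip_width": finger opening in m; "grip_force": force on a finger pad.
Only numpy, scipy, OpenCV 4.12 (cv2) and the standard library are available. Lean on these libraries where they do the work, as an engineer would, in place of code of your own. Each camera call takes 0.05 s, during which the arm holds its last target. There are 200 camera calls.

### The job

Take the loose red-headed lock pin out of its parking block and push it fully home, down through the hole in the instrument's steel lug and the hole in the yellow carousel lever beneath it, then let go of the pin. Only after that, lift the sprung clear lid by its black handle to 45 degrees open (red pointer on the orange mark) and finish still holding it there by the handle: do not let go, since it would spring shut. Leave the brown bottle, the timer and the petri dish where they stand.

Things in the scene. Friction and masses are not known exactly. Their poses are not given: they have to be found in the camera images.
- instrument: Bench tube carousel, fixed: white housing 170 (x) x 240 (y) x 80 mm high under a clear hinged lid. Origin: centre of its underside on the worktop; x runs from front (robot's side) to back, y left, z up; front face at x = -85 mm. Lug and lid handle stick out in front. A thin angle scale (marks every 15 degrees, 45 orange) stands 160 mm high at its right side, y = -126 mm. Pose varies.
- lug_hole (a point): Mouth centre of the 13 mm vertical round hole, chamfered 2 mm, in the fixed steel lug (10 mm thick, 40 mm wide in y); on the lug's top face, 55 mm above the worktop, at x = -135, y = +85 mm of the instrument, 50 mm in front of the housing. Fingers closing along the instrument's x clear everything here if opened only about 45 mm; the lid handle's near side is 44 mm away in y.
- lever_hole (a point): Top centre of the 15 mm vertical hole in the yellow carousel lever (8 mm thick), which lies 2 mm under the lug; 43 mm above the worktop. The carousel turns easily by a few degrees, so this hole starts up to 1.5 mm off the lug hole; the pin centres it. Below is only the worktop.
- pin: Loose lock pin, about 60 g, upright in its parking block: steel shaft 10 mm diameter, 42 mm long with a 5 mm tapered tip; red cylindrical head 20 mm diameter, 30 mm high. Origin at the tip, z up along the shaft; head from 42 to 72 mm above the origin. Seated, the head rests on the lug and the origin is 42 mm below the lug's top (13 mm above the worktop).
- pin_block: Fixed grey parking block 50 x 50 x 50 mm, with a 13 mm vertical hole in the middle of its top in which the pin stands with its head resting on the block; the pin is drawn straight up. Origin: centre of its underside. Its place varies; it may be to the left or the right of the instrument.
- lid (a joint): Opening angle of the clear lid, rad: 0 shut (level), grows as the front edge rises, 45 degrees = 0.785, stop at 1.5. A spring and its weight pull it shut; it takes about 2 N at the handle to start opening it and about 4 N to hold it at 45 degrees.
- lid_hinge (a point): Middle of the lid's hinge line, at x = +85, y = 0, z = 82 mm of the instrument; the line runs along the instrument's y. Axes as the instrument's.
- lid_handle (a point): Black round bar handle, 10 mm thick, 72 mm long along the instrument's y, on two side arms, 38 mm free gap behind it to the lid's edge. Origin: middle of the bar; lid shut: 86.5 mm above the worktop, 213 mm in front of the hinge line and 4.5 mm above it. It swings with the lid; the round bar can turn between finger pads. Below it only the worktop.
- bottle: Bystander: brown bottle with a red cap, 58 mm diameter, 125 mm high, loose. Origin: centre of its underside.
- timer: Bystander: white bench timer lying flat, 64 x 64 x 19 mm, loose. Origin: centre of its underside.
- petri: Bystander: petri dish with pale yellow contents, the one near the instrument, 91 mm diameter, 16 mm high, loose. Origin: centre of its underside.

How it is judged:
On the way, in this order (a step that is already met when the one before it is completed fails the run):
1. pin fully home through lug and lever and let go, lid still shut (z of pin in the frame of lug_hole below -0.038 m and horizontal distance between pin and lug_hole below 0.005 m and horizontal distance between pin and lever_hole below 0.006 m and angle between pin's own z axis and vertical below 0.15 rad and contact force between the arm and pin below 0.2 N and value of joint lid below 0.1 rad), for 0.2 s.
2. lid held by its handle at 45 degrees (value of joint lid between 0.698 and 0.873 rad and contact force between the fingers and lid above 1 N and distance between the grasp point and lid_handle below 0.06 m), for 0.2 s.
At the end, for the whole second after the job is handed in: The lid is still at 45 degrees within 5 degrees, held by the fingers at its handle (more than 1 N); the pin is seated through lug and lever (head within 4 mm of the lug, upright) and no longer touched (all of step 2 and z of pin in the frame of lug_hole below -0.038 m and horizontal distance between pin and lug_hole below 0.005 m and horizontal distance between pin and lever_hole below 0.006 m and angle between pin's own z axis and vertical below 0.15 rad and contact force between the arm and pin below 0.2 N and velocity of joint lid between -0.1 and 0.1 rad/s); the arm keeps its last pose, push and grip.
It fails at once if the lid is raised (more than about 9 degrees) while the pin is not home (value of joint lid above 0.15 rad and not (z of pin in the frame of lug_hole below -0.038 m and horizontal distance between pin and lug_hole below 0.005 m and horizontal distance between pin and lever_hole below 0.006 m and angle between pin's own z axis and vertical below 0.15 rad)).
It fails at once if the bottle is moved more than 30 mm or tipped (distance of bottle from where it was at the start of the episode above 0.03 m or angle between bottle's own z axis and vertical above 0.4 rad).
It fails at once if the timer is moved more than 30 mm or tipped (distance of timer from where it was at the start of the episode above 0.03 m or angle between timer's own z axis and vertical above 0.4 rad).
It fails at once if the petri dish is moved more than 30 mm or tipped (distance of petri from where it was at the start of the episode above 0.03 m or angle between petri's own z axis and vertical above 0.4 rad).
It also fails if it takes over 54 s, if anything falls off the work surface, if the arm or the gripper's body presses on something with over 40 N, if the wrist force passes 120 N, or if a joint passes its speed limit or range.

## Working session

There is one attempt and no reset: what is moved stays moved. The work goes in short steps, Python scripts to look and compute and a tool call to move; the robot and the scene stay as the last step left them, time stands still between calls to the robot, and variables do not carry over. Pictures are saved under pics/ and viewed, at most 10 in all, crops included, and the job is handed in when it is done.

Besides the shell and the picture viewer there is one more tool, called after "Emit:" as name(argument=value, ...), one argument or row to a line, values as JSON. move_arm: Moves the arm, as the interface text tells. Its arguments: {"type":"object","properties":{"commands":{"type":"array","items":{"type":"array","items":{"type":"array","items":{"type":"number"}}}},"claw":{"type":"number"},"squeeze":{"type":"number"}},"required":["commands"]}

```bash
ls; mkdir -p pics
python3 - <<'E'
from rig import *
import cv2, numpy as np, pickle
o=get_obs();print({k:np.round(v,4).tolist() for k,v in o.items()})
d={}
for n in("scene","top"):
    c=camera(n);d[n]=c;cv2.imwrite(f'pics/{n}0.png',c["pixels"]);print(n,np.round(c["camera_matrix"],1).tolist(),np.round(c["extrinsics"],3).tolist(),[k for k in c])
pickle.dump(d,open('c0.pkl','wb'))
a=np.hstack([cv2.resize(d[n]["pixels"],(400,300)) for n in d])
E
```

```text
pics
{'time': 0.0, 'q': [-1.3335, 0.5285, 1.4339, 0.0, 1.1814, -0.1785], 'joint_velocities': [-0.0003, -0.0011, 0.0008, -0.0009, -0.0003, -0.0012], 'joint_torque': [0.0002, -44.0045, -17.6594, 0.0632, 0.0583, -0.0002], 'position': [0.2524, -0.5714, 0.4038], 'tool_rot': [0.9785, 0.2064, -0.0, -0.0011], 'ft_force': [-0.3317, -0.3235, 0.2854], 'moment': [-0.0346, 0.0346, -0.0145], 'grip_force': 0.0, 'grip_width': 0.0872}
scene [[430.0, 0.0, 249.3], [0.0, 430.0, 187.9], [0.0, 0.0, 1.0]] [[-0.873, -0.488, 0.011, 0.496], [0.355, -0.619, 0.701, -0.253], [-0.335, 0.616, 0.713, -1.3], [0.0, 0.0, 0.0, 1.0]] ['pixels', 'range_z', 'camera_matrix', 'extrinsics']
top [[346.8, 0.0, 257.7], [0.0, 346.8, 191.9], [0.0, 0.0, 1.0]] [[0.016, -1.0, 0.012, -0.009], [0.999, 0.016, 0.031, -0.54], [-0.031, 0.012, 0.999, -0.992], [0.0, 0.0, 0.0, 1.0]] ['pixels', 'range_z', 'camera_matrix', 'extrinsics']
```

View pics/scene0.png

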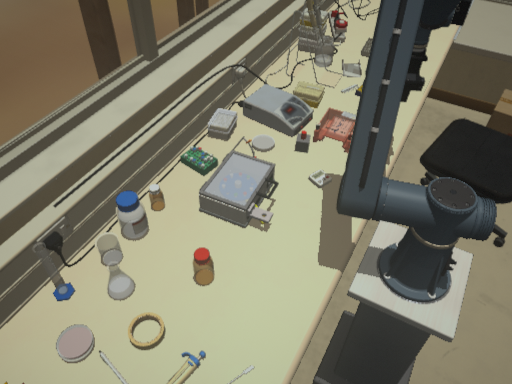

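View pics/top0.png

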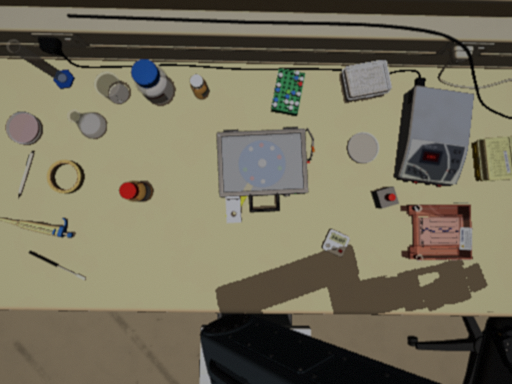

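The scene view shows the instrument at about (238,187), the lug at (260,215), and the pin on its block at (303,140). In the top view the lug is at (233,210), the handle bar at (264,209), the pin at (390,197), the timer at (337,240), the petri dish at (362,148) and the bottle at (132,191).

```bash
cat > h.py <<'E'
import numpy as np, cv2
from scipy.spatial.transform import Rotation as R
F=np.diag([1,-1,-1.])
def ray(c,uv):
    E=c["extrinsics"];d=F@np.linalg.inv(c["camera_matrix"])@np.array([uv[0],uv[1],1.])
    Rm=E[:3,:3];return -Rm.T@E[:3,3],Rm.T@d
def plane(c,uv,z):
    o,d=ray(c,uv);return o+d*(z-o[2])/d[2]
def deproj(c,uv):
    o,d=ray(c,uv);return o+d*c["range_z"][int(round(uv[1])),int(round(uv[0]))]
def proj(c,p):
    E=c["extrinsics"];q=c["camera_matrix"]@(F@(E[:3,:3]@p+E[:3,3]));return q[:2]/q[2]
def tri(*obs):
    A=0;b=0
    for c,uv in obs:
        o,d=ray(c,uv);d=d/np.linalg.norm(d);P=np.eye(3)-np.outer(d,d);A=A+P;b=b+P@o
    p=np.linalg.solve(A,b);return p,[np.round(proj(c,p)-uv,1).tolist() for c,uv in obs]
def red(c,roi):  # roi u0,v0,u1,v1
    u0,v0,u1,v1=roi;h=cv2.cvtColor(c["pixels"][v0:v1,u0:u1],cv2.COLOR_BGR2HSV)
    m=(((h[...,0]<8)|(h[...,0]>172))&(h[...,1]>130)&(h[...,2]>50)).astype(np.uint8)
    n,l,s,ce=cv2.connectedComponentsWithStats(m);i=1+np.argmax(s[1:,4]);return ce[i]+[u0,v0],s[i]
def points(c):
    v,u=np.mgrid[:384,:512];d=(np.stack([u,v,np.ones_like(u)],-1).reshape(-1,3)@np.linalg.inv(c["camera_matrix"]).T)@F
    p=d*c["range_z"].reshape(-1,1);E=c["extrinsics"];return ((p-E[:3,3])@E[:3,:3]).reshape(384,512,3)
E
python3 - <<'E'
from h import *; import pickle
d=pickle.load(open('c0.pkl','rb'));t,s=d['top'],d['scene']
a,sa=red(t,(370,180,402,215));b,sb=red(s,(293,125,313,150));print('pin',a,sa,b,sb,tri((t,a),(s,b)))
print('pin head centre by depth',deproj(t,a),plane(t,a,.122))
P=points(t)
for n,uv in dict(lug=(229,214),lid=(240,140),handle=(264,209),block=(380,190),timer=(335,240),petri=(362,148),bottle=(127,190)).items(): print(n,deproj(t,uv))
# housing/lid outline: points height 60-130mm region
m=((P[...,2]>.06)&(P[...,2]<.14)).astype(np.uint8);m[:, :205]=0;m[:,325:]=0;m[:115]=0;m[230:]=0
pts=P[m>0];print(len(pts),pts.min(0),pts.max(0))
r=cv2.minAreaRect(pts[pts[:,2]>.075][:,:2].astype(np.float32));print(r)
E
python3 - <<'E'
import cv2
a=cv2.imread('pics/top0.png')[115:255,200:410];b=cv2.imread('pics/scene0.png')[120:240,190:340]
cv2.imwrite('pics/c1.png',cv2.resize(a,None,fx=3.8,fy=3.8,interpolation=cv2.INTER_CUBIC))
E
```

```text
pin [391.31914894 196.95744681] [18 14  8  7 47] [303.36363636 132.09090909] [ 9  6  4  3 11] (array([ 0.53145418, -0.35854252,  0.0793944 ]), [[-0.3, -0.5], [0.4, -0.0]])
pin head centre by depth [ 0.53012338 -0.35923815  0.07957352] [ 0.52916054 -0.34229297  0.122     ]
lug [0.47670578 0.0778076  0.05540747]
lid [0.67502995 0.04989359 0.08859887]
handle [ 0.49250227 -0.01687988  0.08842521]
block [ 0.54962067 -0.33956207  0.04953154]
timer [ 0.40622207 -0.22273993  0.01889733]
petri [ 0.6712647  -0.29883495  0.01677831]
bottle [0.53576373 0.3321637  0.12587353]
6099 [ 0.48665999 -0.13593557  0.06077039] [0.71640868 0.11522557 0.1398341 ]
((0.5992766618728638, -0.01425604522228241), (0.22457528114318848, 0.24797815084457397), 3.5367825031280518)
```

View pics/c1.png

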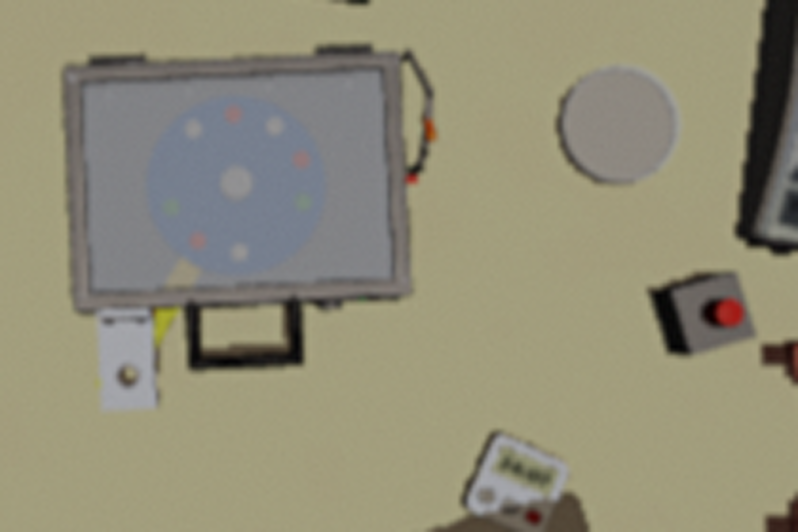

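The crop shows the lug hole at about top px (233.7,213.7), the handle bar centre at (264.5,209) and the pin head clear of its neighbours. I'll check heights and compute the first hover.

```bash
cat >> h.py <<'E'
def togo(o,target_xyz_grasp,yaw_y):
    """shift in tool units & turn about z to bring grasp point to target, tool vertical, tool y along angle yaw_y"""
    Rt=R.from_quat(o["tool_rot"]);c,s=np.cos(yaw_y),np.sin(yaw_y)
    Rg=R.from_matrix(np.array([[-s,c,0],[c,s,0],[0,0,-1.]]).T.T) # columns x,y,z below
    Rg=R.from_matrix(np.column_stack([[-s,c,0],[c,s,0],[0,0,-1]]))
    if np.linalg.det(Rg.as_matrix())<0: raise SystemExit
    tcp=np.array(target_xyz_grasp)-Rg.apply([0,0,.164])
    return np.round(Rt.inv().apply(tcp-o["position"])/.04,3),np.round((Rt.inv()*Rg).as_rotvec(),4)
E
python3 - <<'E'
from h import *; import pickle; from rig import *
t=pickle.load(open('c0.pkl','rb'))['top'];P=points(t)
lug=plane(t,(233.7,213.7),.055);print('lug',lug);print('bar',plane(t,(264.5,208.8),.0915))
Q=P.reshape(-1,3)
for n,(x0,x1,y0,y1) in dict(path=(.2,.6,-.6,-.25),pinbody=(.42,.63,-.45,-.27),lugarea=(.35,.6,-.1,.25),all=(.2,.75,-.4,.25)).items():
    k=Q[(Q[:,0]>x0)&(Q[:,0]<x1)&(Q[:,1]>y0)&(Q[:,1]<y1)];k=k[k[:,2]<.3];print(n,k[:,2].max(),k[k[:,2].argmax()])
m=((P[...,2]>.06)&(P[...,2]<.095)).astype(np.uint8);m[:, :205]=0;m[:,325:]=0;m[:115]=0;m[195:]=0
print(cv2.minAreaRect(P[m>0][:,:2].astype(np.float32)))
o=get_obs();print(togo(o,(.51,-.359,.2),.065))
E
```

```text
lug [0.47771446 0.06497875 0.055     ]
bar [ 0.49310607 -0.01809736  0.0915    ]
path 0.29992760730190493 [ 0.22966102 -0.48629062  0.29992761]
pinbody 0.0912308563681779 [ 0.49898342 -0.4232536   0.09123086]
lugarea 0.09572733865074953 [0.53289081 0.09440427 0.09572734]
all 0.2998800598189174 [0.25305168 0.09674769 0.29988006]
((0.6209792494773865, -0.012157842516899109), (0.1809939593076706, 0.24745431542396545), 3.5367825031280518)
(array([ 8.036, -2.255,  1.004]), array([-0.0015, -0.0015, -1.22  ]))
```

Emit:
move_arm(
  commands=[
    [[8.04,-2.25,1.0,0,0,-1.22],[8.04,-2.25,1.0,0,0,-1.22],[8.04,-2.25,1.0,0,0,-1.22],[8.04,-2.25,1.0,0,0,-1.22],[8.04,-2.25,1.0,0,0,-1.22],[8.04,-2.25,1.0,0,0,-1.22],[8.04,-2.25,1.0,0,0,-1.22],[8.04,-2.25,1.0,0,0,-1.22],[8.04,-2.25,1.0,0,0,-1.22],[8.04,-2.25,1.0,0,0,-1.22]],
  ],
  claw=0.0,
  squeeze=30,
)

```text
time: 1.35
position: [0.5099, -0.3599, 0.3647]
tool_rot: [0.684, 0.729, 0.0, -0.0]
ft_force: [-0.2, 0.5, 1.1]
grip_width: 0.0434
grip_force: 0.0
```

Run:
```python
from h import *; from rig import *; import pickle
o=get_obs();print(o['time'],o['position'],o['tool_rot'],o['q'],o['grip_width'])
w=camera('wrist');pickle.dump(w,open('w1.pkl','wb'));cv2.imwrite('pics/w1.png',w['pixels'])
a,s=red(w,(0,0,512,384));print(a,s,plane(w,a,.08),w['extrinsics'].round(3).tolist(),w['camera_matrix'].tolist());print(deproj(w,a))
```

```text
1.35 [ 0.50992    -0.3599096   0.36474206] [ 6.84384220e-01  7.29121551e-01  1.64154732e-05 -4.94195341e-05] [-7.93419546e-01  5.71683731e-01  1.47441988e+00  3.24855979e-05
  1.09558910e+00 -8.56713109e-01] 0.04344449845831158
[287.401766   184.98013245] [277 171  22  27 453] [ 0.52956513 -0.35771357  0.08      ] [[0.998, 0.063, 0.0, -0.486], [-0.061, 0.96, -0.273, 0.399], [-0.017, 0.273, 0.962, -0.246], [0.0, 0.0, 0.0, 1.0]] [[328.06907157096896, 0.0, 263.55520717843586], [0.0, 328.06907157096896, 187.06070407783176], [0.0, 0.0, 1.0]]
[ 0.5293144  -0.35698018  0.08269804]
```

View pics/w1.png

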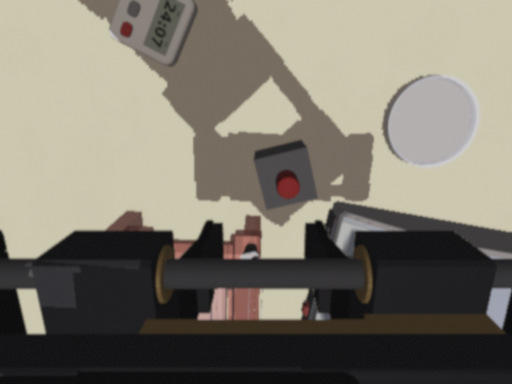

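The wrist view has the pin head top centred near (288,187), with nothing around the fingers. That gives the pin at about (0.530,-0.359) with its top at 0.080, which agrees with the two-camera triangulation (0.0794).

Emit:
move_arm(
  commands=[
    [[0,0.5,0,0,0,0],[0,0.5,0.5,0,0,0],[0,0.5,1.5,0,0,0],[0,0.5,2.4,0,0,0],[0,0.5,3.0,0,0,0],[0,0.5,3.22,0,0,0],[0,0.5,3.22,0,0,0]],
  ],
)

```text
time: 2.28
position: [0.5302, -0.3584, 0.2358]
tool_rot: [0.684, 0.73, 0.0, -0.0]
ft_force: [-0.2, 0.5, 0.7]
grip_width: 0.0439
grip_force: 0.0
```

Emit:
move_arm(
  commands=[
    [[0,0,0,0,0,0],[0,0,0,0,0,0],[0,0,0,0,0,0],[0,0,0,0,0,0],[0,0,0,0,0,0]],
  ],
  claw=1.0,
)

```text
time: 2.9
position: [0.5305, -0.3583, 0.2367]
tool_rot: [0.684, 0.73, 0.0, 0.001]
ft_force: [-0.9, 0.3, 4.1]
grip_width: 0.0191
grip_force: 30.0
```

Emit:
move_arm(
  commands=[
    [[0,0,-0.5,0,0,0],[0,0,-1.5,0,0,0],[0,0,-3.0,0,0,0],[0,0,-4.5,0,0,0],[1.2,-0.1,-4.93,0,0,0],[2.7,-0.2,-4.93,0,0,0],[4.2,-0.3,-4.93,0,0,0],[5.7,-0.4,-4.93,0,0,0],[7.2,-0.5,-4.93,0,0,0],[8.7,-0.6,-4.93,0,0,0],[10.0,-0.61,-4.93,0,0,0],[10.66,-0.61,-4.93,0,0,0]],
  ],
)

```text
time: 4.4
position: [0.4769, 0.0683, 0.434]
tool_rot: [0.683, 0.731, 0.0, -0.0]
ft_force: [-0.2, -0.5, -0.3]
grip_width: 0.0192
grip_force: 30.0
```

Emit:
move_arm(
  commands=[
    [[0,0,0,0,0,0],[0,0,0,0,0,0]],
  ],
)

```text
time: 4.65
position: [0.4782, 0.0653, 0.4336]
tool_rot: [0.684, 0.73, -0.0, 0.0]
ft_force: [-0.8, -0.1, -1.4]
grip_width: 0.0191
grip_force: 30.0
```

Run:
```python
from h import *; from rig import *; import pickle
o=get_obs();print(o['time'],o['position'],o['tool_rot'],o['q'],o['grip_width'],o['grip_force'],o['ft_force'])
w=camera('wrist');pickle.dump((o,w),open('w2.pkl','wb'));cv2.imwrite('pics/w2.png',w['pixels'])
print(proj(w,np.array([.478,.065,.055])),proj(w,o['position']+R.from_quat(o['tool_rot']).apply([0,0,.226])))
```

```text
4.65 [0.47821113 0.06528539 0.43361413] [ 6.83701993e-01  7.29761184e-01 -3.77279815e-05  4.44138203e-04] [-9.62197404e-02  2.97611099e-01  1.74436814e+00 -6.75844625e-04
  1.09895599e+00 -1.61061808e-01] 0.01914505246058351 29.999686449300356 [-0.82057354 -0.07816832 -1.39427686]
[263.4307776  163.34142779] [264.04651392 209.70052617]
```

View pics/w2.png

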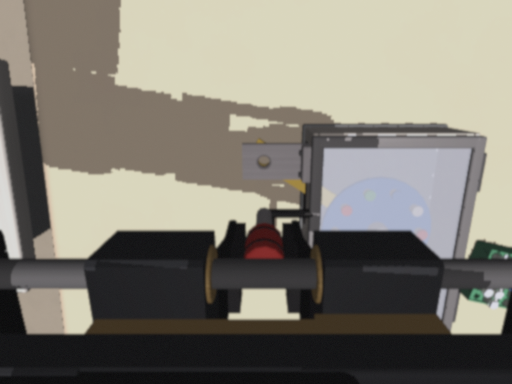

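The pin is held upright, with its tip near (264,210). The lug hole shows at (264,160) and the handle is partly hidden behind the right finger. Next I'll measure the hole and tip.

```bash
cat >> h.py <<'E'
def blob(c,roi,f=None):
    """centre (dark blob, Otsu) of largest component not touching roi border"""
    u0,v0,u1,v1=roi;g=cv2.cvtColor(c["pixels"][v0:v1,u0:u1],cv2.COLOR_BGR2GRAY);g=cv2.resize(g,None,fx=4,fy=4,interpolation=cv2.INTER_CUBIC)
    t,m=cv2.threshold(g,0,255,cv2.THRESH_BINARY_INV+cv2.THRESH_OTSU)
    n,l,s,ce=cv2.connectedComponentsWithStats(m);r=[]
    for i in range(1,n):
        x,y,w,h,A=s[i]
        if A>60: r.append((np.round((ce[i]-1.5)/4+[u0,v0],2).tolist(),np.round([w/4,h/4,A/16],1).tolist()))
    return t,r
E
python3 - <<'E'
from h import *; import pickle
o,w=pickle.load(open('w2.pkl','rb'))
print(blob(w,(254,151,276,171)))
g=cv2.cvtColor(w['pixels'],cv2.COLOR_BGR2GRAY)
print(g[150:172:1,252:277]);print(g[204:226:2,250:280])
t=pickle.load(open('c0.pkl','rb'))['top'];g=cv2.cvtColor(t['pixels'],cv2.COLOR_BGR2GRAY);print(g[206:222,224:244]); print(blob(t,(229,209,239,219)))
E
```

```text
(103.0, [([263.29, 164.17], [14.8, 11.8, 87.8])])
[[118 118 118 118 118 117 117 118 118 118 117 118 118 118 119 118 118 117
  118 118 118 118 118 119 118]
 [118 118 119 118 119 118 118 118 118 118 119 119 119 119 119 119 118 119
  119 119 119 119 119 118 118]
 [119 119 120 120 120 120 119 119 119 119 119 119 120 119 119 120 119 120
  120 119 120 119 119 120 119]
 [120 120 119 120 120 119 119 119 119 118 117 117 118 117 118 119 120 120
  119 120 120 120 120 120 119]
 [121 121 121 120 120 120 120 118 117 114 112 111 112 112 115 116 119 119
  120 120 120 120 120 119 120]
 [121 121 121 122 122 120 118 114 111 108 107 106 105 106 108 111 115 118
  121 121 121 121 120 121 121]
 [122 121 121 121 120 119 114 109 107 108 109 109 109 108 107 107 108 113
  118 121 121 121 120 121 120]
 [120 119 120 119 117 112 107 106 110 113 115 115 116 114 112 108 104 106
  112 118 119 119 119 119 119]
 [119 119 119 118 114 107 103 109 114 117 118 118 119 118 116 113 106 102
  107 115 118 118 118 118 118]
 [118 118 118 115 109 101 101 111 117 119 119 118 119 118 118 117 111 103
  104 112 117 117 117 118 118]

[... 3345 characters left out ...]
1  96  78 101 115 116 137 158 166 160 146 146
  153 154]
 [154 153 159 163 165 164 152 117  85  75  85 110 144 162 165 160 144 148
  155 156]
 [155 154 159 163 164 165 163 145 118 101 112 136 158 164 166 161 145 145
  153 155]
 [156 156 159 163 165 164 165 162 151 144 149 158 164 164 165 164 149 132
  143 154]
 [155 156 159 164 163 165 165 165 165 163 163 165 166 164 163 166 154 120
  138 154]
 [155 157 159 162 163 162 164 165 165 165 164 164 164 165 164 166 155 118
  135 154]
 [155 156 160 162 164 165 163 164 164 164 164 163 163 164 164 165 157 129
  142 155]
 [155 155 159 164 165 164 164 164 163 163 165 163 163 164 163 165 158 139
  147 155]]
(131.0, [([232.73, 214.08], [5.5, 6.0, 20.5])])
```

Emit:
move_arm(
  commands=[
    [[0,0,1.0,0,0,0],[0,0,2.0,0,0,0],[0,0,2.7,0,0,0],[0,0,3.0,0,0,0],[0,0,3.0,0,0,0],[0,0,3.0,0,0,0]],
  ],
)

```text
time: 5.45
position: [0.4789, 0.0654, 0.3141]
tool_rot: [0.684, 0.73, 0.001, 0.001]
ft_force: [0.3, -0.4, -0.6]
grip_width: 0.0192
grip_force: 30.0
```

Run:
```python
from h import *; from rig import *; import pickle
o=get_obs();print(o['time'],o['position'],o['tool_rot'],o['ft_force'])
w=camera('wrist');pickle.dump((o,w),open('w3.pkl','wb'))
print(proj(w,np.array([.478,.065,.055])),proj(w,o['position']+R.from_quat(o['tool_rot']).apply([0,0,.226])))
cv2.imwrite('pics/w3.png',cv2.resize(w['pixels'][90:290,160:360],None,fx=3,fy=3,interpolation=cv2.INTER_CUBIC))
```

```text
5.45 [0.47887003 0.06536392 0.31410863] [6.83946008e-01 7.29531749e-01 6.76852676e-04 9.09325529e-04] [ 0.27541362 -0.39387552 -0.62488977]
[262.08612836 195.34951074] [264.07384434 209.74999731]
```

View pics/w3.png

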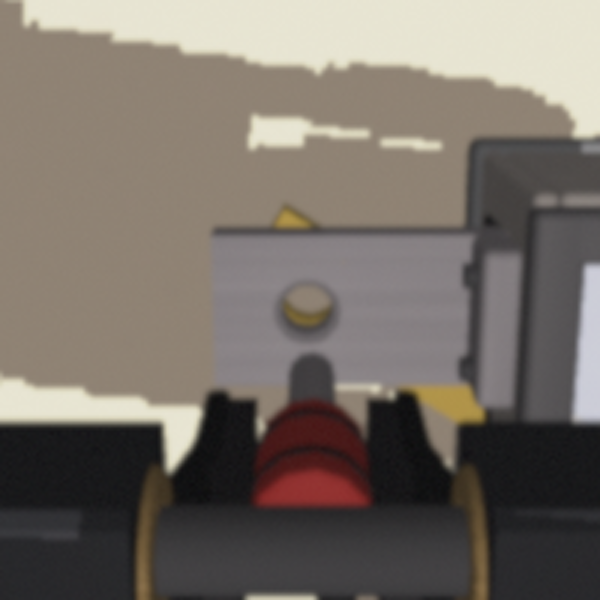

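The pin tip's silhouette top is at crop (312,355), i.e. px (264,208.3). The chamfered hole is centred at about (262.3,192.7), and nothing blocks the way.

Run:
```python
from h import *; import pickle
o2,w2=pickle.load(open('w2.pkl','rb'));o,w=pickle.load(open('w3.pkl','rb'));t=pickle.load(open('c0.pkl','rb'))['top']
print('hole tri',tri((w2,(263.2,161.2)),(w,(262.3,192.7))),tri((w2,(263.2,161.2)),(w,(262.3,192.7)),(t,(233.,213.4))))
for c,uv in((w2,(263.2,161.2)),(w,(262.3,192.7)),(t,(233,213.4))):print(plane(c,uv,.055))
Pw=points(w)[...,2];print('lug z depth',np.median(Pw[170:180,240:250]))
for oo,c in((o2,w2),(o,w)):
  Rt=R.from_quat(oo['tool_rot']);a=np.linspace(0,2*np.pi,60)
  for L in (.0625,.0647,.067):
    S=[]
    for r,up in((.0025,0),(.004,.002),(.005,.005)):
        p=[proj(c,oo['position']+Rt.apply([r*np.cos(k),r*np.sin(k),.164+L-up])) for k in a];S+=p
    S=np.array(S);print('sil top v',L,S[:,1].min().round(2),'u',S[S[:,1].argmin(),0].round(2))
g=cv2.cvtColor(w['pixels'],cv2.COLOR_BGR2GRAY);print(g[200:220,254:274:1])
h=cv2.cvtColor(w['pixels'],cv2.COLOR_BGR2GRAY);print(h[184:204,262],h[193,250:276])
# lug edge yaw
gr=w['pixels']
v0=[(u,166+int(np.argmax(np.abs(np.diff(g[160:174,u].astype(int)))))-6) for u in (235,245,275,285,300,310)];print(v0)
p,q=plane(w,(238,167),.055),plane(w,(312,167),.055);print(p,q)
```

```text
hole tri (array([0.47776107, 0.0680238 , 0.05798345]), [[0.2, 0.0], [-0.3, -0.0]]) (array([0.478039  , 0.06698007, 0.05382192]), [[0.4, 0.2], [0.0, -0.3], [-0.0, 0.2]])
[0.47758472 0.06741297 0.055     ]
[0.47802909 0.06713169 0.055     ]
[0.47850565 0.06691118 0.055     ]
lug z depth 0.05640637069942549
sil top v 0.0625 204.78 u 264.05
sil top v 0.0647 203.71 u 264.05
sil top v 0.067 202.61 u 264.04
sil top v 0.0625 204.83 u 264.08
sil top v 0.0647 203.76 u 264.07
sil top v 0.067 202.66 u 264.07
[[113 105  98  93  87  82  80  77  78  78  80  84  88  94  97 104 112 122
  129 132]
 [121 111 105 101  98  94  91  89  88  89  92  95  97 100 104 112 121 129
  131 133]
 [128 121 114 108 105 102 101  99  98 100 101 102 105 108 113 121 128 132
  132 132]
 [132 130 124 119 115 112 109 108 107 108 109 111 113 118 124 130 133 134
  134 133]
 [135 134 133 130 127 124 122 121 120 120 122 124 126 130 133 135 136 135
  135 135]
 [136 136 136 134 133 132 130 130 130 129 130 132 133 135 136 136 136 135
  136 136]
 [135 135 135 135 134 133 131 130 129 128 126 128 131 132 134 135 135 135
  135 135]
 [1
[... 735 characters left out ...]
 62  63  76 103
  126 134]
 [133 122  97  72  62  62  62  62  63  64  64  63  64  62  63  63  75 102
  127 136]
 [131 121  96  70  62  62  63  62  63  64  64  63  63  62  62  64  76 108
  138 150]
 [131 119  93  70  62  62  63  63  64  63  63  64  64  63  62  63  79 118
  157 174]
 [129 118  92  67  62  62  63  62  63  64  64  65  63  62  63  63  77 117
  159 175]]
[115 120 128 131 132 132 131 131 129 119 103  93  97  98  86  75  78  88
  98 107] [128 117 106  96  89  93  95  96 100 106 112 116 119 121 120 116 111 101
  93  85  84  94 107 118 129 132]
[(235, 165), (245, 165), (275, 165), (285, 165), (300, 165), (310, 165)]
[0.45858644 0.0860464  0.055     ] [0.51392991 0.08959183 0.055     ]
```

Run:
```python
from h import *; import pickle
o,w=pickle.load(open('w3.pkl','rb'));Rt=R.from_quat(o['tool_rot']);a=np.linspace(0,2*np.pi,90)
print('tool x world',Rt.apply([1,0,0]),'tool y',Rt.apply([0,1,0]))
def sil(rings,L,dx):
    S=np.array([proj(w,o['position']+Rt.apply([dx+r*np.cos(k),r*np.sin(k),.164+L-up])) for r,up in rings for k in a]);return S[:,1].min().round(2)
for dx in(0,-.001,-.002,-.003,-.004):print(dx,'head',sil([(.01,.042)],.0647,dx),'tip',sil([(.0025,0),(.005,.005)],.0647,dx),sil([(.001,0),(.005,.005)],.0647,dx),sil([(.0035,0),(.005,.005)],.0647,dx))
hs=cv2.cvtColor(w['pixels'],cv2.COLOR_BGR2HSV);print(w['pixels'][216:232,264].tolist())
```

```text
tool x world [-6.44340629e-02  9.97921886e-01 -4.00902316e-04] tool y [0.99791942 0.0644348  0.00223143]
0 head 216.92 tip 203.79 203.79 203.51
-0.001 head 218.63 tip 205.22 205.22 204.91
-0.002 head 220.34 tip 206.65 206.65 206.31
-0.003 head 222.04 tip 208.08 208.08 207.7
-0.004 head 223.73 tip 209.51 209.51 209.09
[[65, 63, 66], [65, 63, 66], [64, 62, 65], [64, 63, 66], [64, 62, 65], [62, 60, 67], [53, 52, 69], [38, 39, 70], [28, 28, 70], [24, 26, 63], [24, 24, 51], [23, 22, 48], [26, 26, 61], [25, 25, 70], [25, 27, 73], [22, 23, 73]]
```

Head and tip silhouettes both put the upright pin 3.0 mm towards -tool x. I'll correct for that, lower to just above the hole, then look again.

Emit:
move_arm(
  commands=[
    [[0.12,-0.01,0,0,0,0],[0.12,-0.01,0.3,0,0,0],[0.12,-0.01,0.55,0,0,0],[0.12,-0.01,0.55,0,0,0]],
  ],
)

```text
time: 6.0
position: [0.4771, 0.0706, 0.29]
tool_rot: [0.684, 0.73, -0.001, -0.001]
ft_force: [0.4, -0.8, -1.1]
grip_width: 0.0189
grip_force: 30.0
```

Run:
```python
from h import *; from rig import *; import pickle
o=get_obs();print(o['time'],o['position'],o['tool_rot'],o['ft_force'])
w=camera('wrist');pickle.dump((o,w),open('w4.pkl','wb'))
Rt=R.from_quat(o['tool_rot'])
print('hole',proj(w,np.array([.478,.067,.055])),'tip',proj(w,o['position']+Rt.apply([-.003,0,.2287])))
cv2.imwrite('pics/w4.png',cv2.resize(w['pixels'][160:260,200:330],None,fx=6,fy=6,interpolation=cv2.INTER_CUBIC))
```

```text
6.0 [0.47706086 0.07056473 0.28996572] [ 0.68369931  0.72976243 -0.00090588 -0.00111213] [ 0.44426614 -0.79537604 -1.059133  ]
hole [265.98276354 210.38440402] tip [264.0357476 212.5448911]
```

View pics/w4.png

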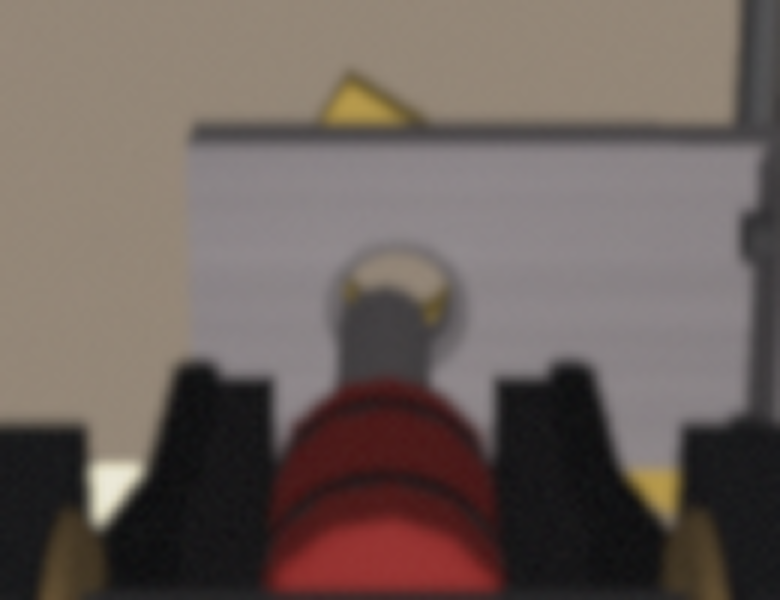

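The tip sits just over the hole: shaft centred at px 264, hole at 266.2. I need about 1.3 mm in +x and a hair back in y, then I'll insert gently.

Emit:
move_arm(
  commands=[
    [[-0.02,0.03,0,0,0,0],[-0.02,0.03,0.1,0,0,0],[-0.02,0.03,0.2,0,0,0],[-0.02,0.03,0.3,0,0,0],[-0.02,0.03,0.35,0,0,0],[-0.02,0.03,0.35,0,0,0]],
  ],
)

```text
time: 6.8
position: [0.4787, 0.0698, 0.2769]
tool_rot: [0.684, 0.73, -0.0, -0.0]
ft_force: [-0.9, -0.7, -0.4]
grip_width: 0.0188
grip_force: 30.0
```

Emit:
move_arm(
  commands=[
    [[0,0,0.1,0,0,0],[0,0,0.2,0,0,0],[0,0,0.3,0,0,0],[0,0,0.4,0,0,0],[0,0,0.5,0,0,0],[0,0,0.5,0,0,0]],
  ],
)

```text
time: 7.55
position: [0.4787, 0.0698, 0.2568]
tool_rot: [0.684, 0.73, -0.0, -0.0]
ft_force: [-0.7, 0.5, -1.4]
grip_width: 0.0187
grip_force: 30.0
```

Emit:
move_arm(
  commands=[
    [[0,0,0.1,0,0,0],[0,0,0.2,0,0,0],[0,0,0.3,0,0,0],[0,0,0.36,0,0,0],[0,0,0.38,0,0,0],[0,0,0.38,0,0,0]],
  ],
)

```text
time: 8.3
position: [0.4788, 0.0698, 0.2419]
tool_rot: [0.684, 0.73, -0.0, -0.0]
ft_force: [0.2, -0.6, -0.1]
grip_width: 0.019
grip_force: 30.0
```

Emit:
move_arm(
  commands=[
    [[0,0,0.03,0,0,0],[0,0,0.06,0,0,0],[0,0,0.06,0,0,0]],
  ],
)

```text
time: 8.68
position: [0.4787, 0.0698, 0.2414]
tool_rot: [0.684, 0.73, 0.0, 0.001]
ft_force: [-3.0, 0.4, 15.5]
grip_width: 0.0194
grip_force: 30.0
```

The pin is seated: 15 N upward at exactly the expected height. Releasing with a limited opening.

Emit:
move_arm(
  commands=[
    [[0,0,-0.04,0,0,0],[0,0,-0.04,0,0,0],[0,0,-0.04,0,0,0],[0,0,-0.04,0,0,0]],
  ],
  claw=0.08,
)

```text
time: 9.18
position: [0.4788, 0.0698, 0.2409]
tool_rot: [0.684, 0.73, -0.0, -0.0]
ft_force: [-0.1, 0.0, -0.3]
grip_width: 0.039
grip_force: 0.0
```

Emit:
move_arm(
  commands=[
    [[0,0,-0.5,0,0,0],[0,0,-1.2,0,0,0],[0,0,-2.0,0,0,0],[0,0,-2.5,0,0,0],[0,0,-2.5,0,0,0],[0,0,-2.5,0,0,0]],
  ],
)

```text
time: 9.93
position: [0.4784, 0.0698, 0.3404]
tool_rot: [0.684, 0.73, -0.0, -0.001]
ft_force: [0.3, -0.3, 0.3]
grip_width: 0.0399
grip_force: 0.0
```

Run:
```python
from h import *; from rig import *; import pickle
o=get_obs();print(o['time'],o['position'],o['tool_rot'],o['ft_force'],o['grip_width'])
w=camera('wrist');t=camera('top');pickle.dump((o,w,t),open('w5.pkl','wb'))
a,s=red(w,(150,80,360,260));print('red',a,s,plane(w,a,.085),deproj(w,a))
cv2.imwrite('pics/w5.png',w['pixels'])
```

```text
9.925 [0.47839968 0.06977578 0.34036558] [ 6.83775376e-01  7.29692142e-01 -4.81726584e-04 -6.17062724e-04] [ 0.34057485 -0.27992491  0.34575207] 0.039904239854518186
red [264.61511424 195.0913884 ] [103 100  24  30 569] [0.4783893  0.07100593 0.085     ] [0.47832923 0.07184414 0.08770662]
```

View pics/w5.png

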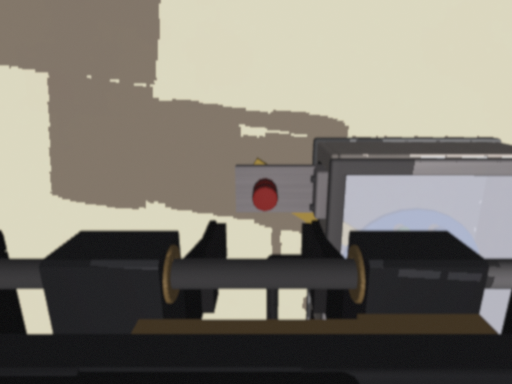

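The pin head stands on the lug at (265,195) and the fingers are clear. Next I'll hover over the handle and measure the bar.

Emit:
move_arm(
  commands=[
    [[0,0,-0.6,0,0,0],[-1.2,0.1,-0.6,0,0,0],[-2.21,0.2,-0.6,0,0,0],[-2.21,0.2,-0.6,0,0,0],[-2.21,0.2,-0.6,0,0,0]],
  ],
  claw=0.3,
)

```text
time: 10.65
position: [0.492, -0.0177, 0.3642]
tool_rot: [0.684, 0.729, -0.0, -0.001]
ft_force: [-0.0, -0.2, 0.0]
grip_width: 0.0305
grip_force: 0.0
```

Run:
```python
from h import *; from rig import *; import pickle
o=get_obs();print(o['time'],o['position'],o['tool_rot'],o['ft_force'],o['grip_width'])
w=camera('wrist');pickle.dump((o,w),open('w6.pkl','wb'))
print(proj(w,np.array([.492,-.018,.0865])))
cv2.imwrite('pics/w6.png',cv2.resize(w['pixels'][100:300,160:400],None,fx=3,fy=3,interpolation=cv2.INTER_CUBIC))
a,s=red(w,(150,80,360,260));print('red',a,s)
```

```text
10.65 [ 0.49203837 -0.01765159  0.36424735] [ 6.84017005e-01  7.29464760e-01 -4.36709079e-04 -1.30762861e-03] [-0.02956521 -0.16354966  0.00160669] 0.030499924835687604
[264.70269525 189.16661519]
red [255.01941748  84.25728155] [ 94   0  23  11 206]
```

View pics/w6.png

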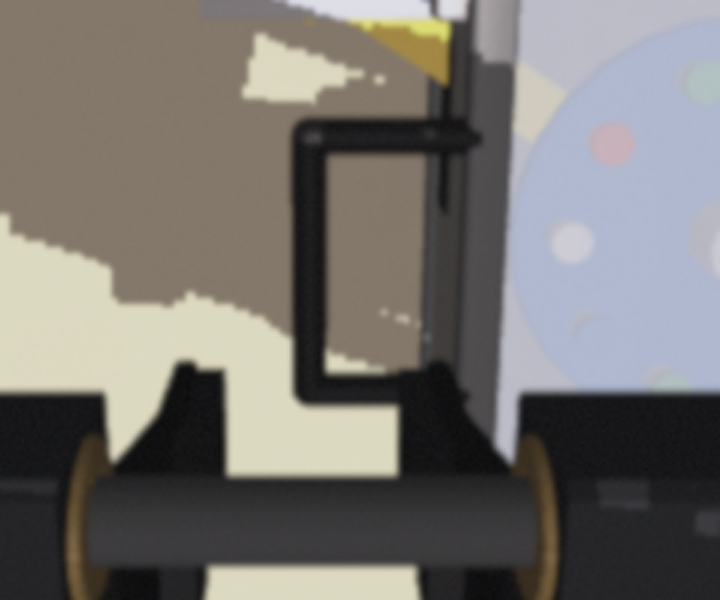

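The bar is parallel to the tool axes and centred at px (263.3,187.3). The gap behind it is free.

Run:
```python
from h import *; import pickle
o,w=pickle.load(open('w6.pkl','rb'));t=pickle.load(open('c0.pkl','rb'))['top']
g=cv2.cvtColor(t['pixels'],cv2.COLOR_BGR2GRAY);print('col',g[200:216,258],g[200:216,270]);print('row',g[203,244:286])
print(plane(w,(263.3,187.3),.0865))
Z=points(w);q=Z[165:210,262:265].reshape(-1,3);print('bar by depth',np.median(q,0))
for v in(208.5,209,209.5):print(tri((w,(263.3,187.3)),(t,(264.6,v))))
```

```text
col [156 156 155 155 159 153 122  79  49  18   9  44 117 154 158 156] [155 156 156 156 153 120  80  51  26  28  36  82 134 155 157 155]
row [154 155 158 154 125  66  28  14  60 136 156 157 156 156 155 156 157 157
 157 158 158 158 157 157 158 158 156 158 160 153 115  75  36  11  13  63
 135 157 156 157 155 156]
[ 0.49074583 -0.01648168  0.0865    ]
bar by depth [ 0.49039222 -0.01460904  0.09232688]
(array([ 0.4922754 , -0.01899963,  0.07695743]), [[1.6, -0.1], [0.1, 0.5]])
(array([ 0.49160646, -0.01892197,  0.07752485]), [[0.9, -0.1], [0.0, 0.3]])
(array([ 0.49093857, -0.01883487,  0.07815362]), [[0.1, -0.0], [0.0, 0.0]])
```

Depth puts the bar's top at 0.092, so its centre is at about 0.087, matching the text. Descending and gripping.

Emit:
move_arm(
  commands=[
    [[0.02,-0.03,0.5,0,0,0],[0.02,-0.03,1.3,0,0,0],[0.02,-0.03,2.0,0,0,0],[0.02,-0.03,2.5,0,0,0],[0.02,-0.03,2.85,0,0,0],[0.02,-0.03,2.85,0,0,0]],
  ],
)

```text
time: 11.45
position: [0.4909, -0.0164, 0.2503]
tool_rot: [0.683, 0.73, -0.001, -0.001]
ft_force: [0.6, 0.1, 0.1]
grip_width: 0.0306
grip_force: 0.0
```

Emit:
move_arm(
  commands=[
    [[0,0,0,0,0,0],[0,0,0,0,0,0],[0,0,0,0,0,0],[0,0,0,0,0,0]],
  ],
  claw=1.0,
  squeeze=40,
)

```text
time: 11.95
position: [0.4908, -0.0173, 0.2515]
tool_rot: [0.684, 0.73, -0.0, -0.0]
ft_force: [-1.9, -1.3, 2.2]
grip_width: 0.0086
grip_force: 40.0
```

Gripped at about 9 mm. Lifting along the hinge arc.

Emit:
move_arm(
  commands=[
    [[0,0.01,-0.23,0,0,0],[0,0.03,-0.46,0,0,0],[0,0.06,-0.69,0,0,0],[0,0.1,-0.92,0,0,0],[0,0.15,-1.15,0,0,0],[0,0.21,-1.37,0,0,0],[0,0.28,-1.59,0,0,0],[0,0.36,-1.81,0,0,0],[0,0.36,-1.81,0,0,0]],
  ],
)

```text
time: 13.08
position: [0.5048, -0.0163, 0.3242]
tool_rot: [0.683, 0.73, -0.001, -0.001]
ft_force: [-4.3, -3.7, -3.2]
grip_width: 0.0091
grip_force: 40.0
```

Emit:
move_arm(
  commands=[
    [[0,0.09,-0.22,0,0,0],[0,0.19,-0.43,0,0,0],[0,0.3,-0.64,0,0,0],[0,0.41,-0.84,0,0,0],[0,0.54,-1.03,0,0,0],[0,0.67,-1.22,0,0,0],[0,0.81,-1.41,0,0,0],[0,0.96,-1.59,0,0,0],[0,1.12,-1.76,0,0,0],[0,1.28,-1.92,0,0,0],[0,1.28,-1.92,0,0,0],[0,1.28,-1.92,0,0,0]],
  ],
)

```text
time: 14.58
position: [0.5539, -0.013, 0.4008]
tool_rot: [0.683, 0.73, -0.004, -0.003]
ft_force: [-10.5, -5.0, 4.7]
grip_width: 0.0087
grip_force: 40.0
```

Run:
```python
from h import *; from rig import *; import pickle
o=get_obs();print(o['time'],o['position'],o['tool_rot'],o['ft_force'],o['grip_width'],o['grip_force'])
w=camera('wrist');s=camera('scene');t=camera('top');pickle.dump((o,w,s,t),open('w7.pkl','wb'))
a=cv2.resize(w['pixels'][60:360,100:500],(400,300));b=cv2.resize(s['pixels'][110:240,180:330],(346,300),interpolation=cv2.INTER_CUBIC)
cv2.imwrite('pics/w7.png',np.hstack([a,b]))
q=points(t);
for c,n in((t,'top'),(s,'scene')):
    P=points(c).reshape(-1,3);k=P[(P[:,0]>.5)&(P[:,0]<.72)&(np.abs(P[:,1]+.015)<.1)&(P[:,2]>.1)&(P[:,2]<.225)];print(n,len(k))
    if len(k)>50:
        a_=.065;X=k[:,0]*np.cos(a_)+k[:,1]*np.sin(a_);f=np.polyfit(X,k[:,2],1);print(np.degrees(np.arctan(f)),np.std(k[:,2]-np.polyval(f,X)))
```

```text
14.575 [ 0.55392907 -0.01304528  0.40081276] [ 0.68330892  0.7301121  -0.00388018 -0.00319149] [-10.46670668  -5.03663349   4.70971576] 0.008662150101307536 40.00196814537048
top 541
[-43.50574306  37.14225912] 0.0016341351738361296
scene 725
[-42.98901712  36.78027541] 0.002768984519015338
```

View pics/w7.png

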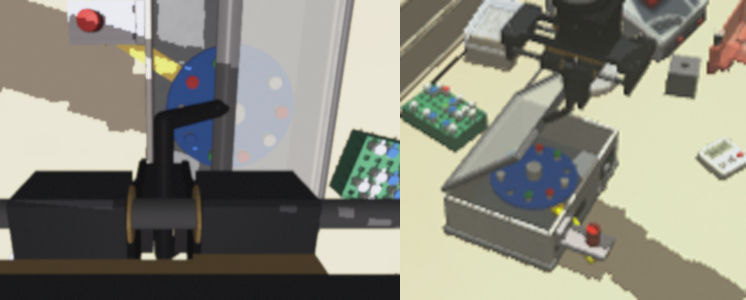

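The lid stands open at 43–45° by both cameras and the arc height, held by the bar, and the pin is seated with its head on the lug. One small trim to ease the radial load and centre the angle, then a settle.

Emit:
move_arm(
  commands=[
    [[0,0.02,-0.05,0,0,0],[0,0.02,-0.05,0,0,0],[0,0.02,-0.05,0,0,0],[0,0.02,-0.05,0,0,0],[0,0.02,-0.05,0,0,0],[0,0.02,-0.05,0,0,0]],
  ],
)

```text
time: 15.48
position: [0.5553, -0.013, 0.4025]
tool_rot: [0.683, 0.73, -0.003, -0.003]
ft_force: [-8.7, -3.9, 2.3]
grip_width: 0.0088
grip_force: 40.0
```

Run:
```python
from h import *; from rig import *
t=camera('top')
o=get_obs();print(o['time'],o['position'],o['ft_force'],o['grip_width'],o['grip_force'],np.abs(o['joint_velocities']).max())
P=points(t).reshape(-1,3);k=P[(P[:,0]>.5)&(P[:,0]<.72)&(np.abs(P[:,1]+.015)<.1)&(P[:,2]>.1)&(P[:,2]<.225)]
X=k[:,0]*np.cos(.065)+k[:,1]*np.sin(.065);print(np.degrees(np.arctan(np.polyfit(X,k[:,2],1)[0])))
up=o['position'][2]-.2515;print('theta from height',np.degrees(np.arcsin((up+.0045)/.21305)-.0211))
```

```text
15.525 [ 0.55526601 -0.01300114  0.40256935] [-9.31537808 -4.72804824  1.50834884] 0.008463682758174901 40.0010347366333 0.0019191121896719777
-44.14686030251691
theta from height 45.69431778118026
```

Steady, at 44–45.7° open.

```bash
python3 -c "
from rig import *
print(hand_in())"
```

```text
the job is handed in; nothing more can be done
None
```

The job is handed in at about 15.5 s of the 54 s allowed: the pin is fully seated through lug and lever and released, and the lid is held by its handle at about 45° (44–45.7° measured); `hand_in()` returned no verdict.

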